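Open the sachet dispenser with its release key

TASK

The sachet dispenser needs refilling: take the red-handled release key out of its wooden stand, push its shaft down through the slot in the top of the dispenser, feel along the slot for the hidden latch tab and press it until the blue refill drawer springs open. Be gentle inside (the plastic cracks if the key is pushed against the dispenser with more than about 30 N), then put the key back upright and fully home in its stand, leaving the drawer open. Do not disturb the tea glasses or the sugar pot.

Things in the scene. Friction and masses are not known exactly. Their poses are not given: they have to be found in the camera images.
- key_grip (a point): Centre of the red plastic handle of the release key: a block 12 mm thick (along the key's x) x 34 mm wide (its y) x 32 mm tall. Below it is a steel disc (the shoulder) 22 mm across, its underside 20 mm below this point. z points up along the key; at the start it stands upright in its stand, the shoulder resting on the stand's top. Mass about 50 g.
- key_tip (a point): The lower end of the key's round steel shaft, on its axis, 80 mm below the handle's centre. The shaft is 7 mm in diameter and 60 mm long below the shoulder, with a bevelled tip.
- key_stand: Wooden block 56 x 56 x 66 mm tall, fixed to the counter. Origin: centre of its underside.
- stand_hole (a point): Centre of the mouth of the round hole in the stand's top, 66 mm above the counter. The hole is 12 mm in diameter and goes right through. With the key fully home its shoulder rests on the top, and the handle's centre is 20 mm above this point.
- dispenser: White sachet dispenser with a steel top, fixed to the counter, 130 mm (its x) x 160 mm (its y) x 120 mm tall. Origin: centre of its underside; z up; the drawer is on its -x side.
- slot (a point): Centre of the slot in the dispenser's top, at the level of the top surface (120 mm up). The slot, framed in black, is 58 mm long along the dispenser's y and 10 mm wide along its x, through a top plate 6 mm thick. Soft black dust flaps just inside hide the interior and offer no resistance; a rod that enters the slot then goes down freely to the ledge.
- ledge (a point): Point 22 mm below the slot's centre, level with a hard rigid ledge. In the ledge is one recess 12.5 mm long, centred anywhere from -20 to +20 mm from here along the dispenser's y: unseen and unmeasured, only felt. In it, 4 mm below the ledge, lies the sprung latch tab: it yields at about 4 N, frees the drawer after about 5 mm (6 to 9 N), has a hard stop at 9 mm, and springs back.
- drawer (a joint): How far the blue-fronted refill drawer of the dispenser is open, in m: 0 latched shut; once the tab has been pressed it springs out towards the dispenser's -x by 0.032 and stays there. It cannot be pulled while latched.
- turntable: Dark wooden turntable, 210 mm across, 22 mm tall, which does not turn here; three tea glasses and the sugar pot stand on it. Origin: centre of its underside.
- glass0_center (a point): Centre of a thin-waisted tea glass, 58 mm across, 88 mm tall, upright on the turntable.
- glass1_center (a point): Centre of a second, equal tea glass.
- glass2_center (a point): Centre of a third, equal tea glass.
- sugar_pot_center (a point): Centre of the blue sugar pot with a white lid, 72 mm across, 79 mm tall, on the turntable; this point is 40 mm above its foot.
Not all that is in view belongs to the job. What is shaped like the key_stand but orange or pink is not meant.

How it is judged (in metres and radians):
On the way, in this order (a step that is already met when the one before it is completed fails the run):
1. the key is lifted out of its stand (z of key_tip in the frame of key_stand above 0.075 m), for 0.1 s.
2. the drawer springs open while the key's shaft is in the slot (value of joint drawer above 0.025 m and z of key_tip in the frame of slot below -0.006 m and horizontal distance between key_tip and slot below 0.026 m), for 0.1 s.
At the end, for the whole second after the job is handed in: The drawer is open by more than 25 mm; the key is released, upright (within 0.1 rad) in the hole of its stand, its handle's centre less than 24 mm above the stand's top (fully home is 20 mm) (value of joint drawer above 0.025 m and horizontal distance between key_grip and stand_hole below 0.008 m and horizontal distance between key_tip and stand_hole below 0.006 m and z of key_grip in the frame of stand_hole below 0.024 m and angle between key_grip's own z axis and vertical below 0.1 rad); the robot touches nothing.
It fails at once if the key is pushed against the dispenser or its latch with more than 30 N (contact force between key and dispenser above 30 N).
It fails at once if a tea glass or the sugar pot is shifted by more than 15 mm (distance of any of glass0_center, glass1_center, glass2_center, sugar_pot_center from where it was at the start of the episode above 0.015 m).
It also fails if it takes over 72 s, if anything falls off the work surface, if the arm or the gripper's body presses on something with over 40 N, if the wrist force passes 120 N, or if a joint passes its speed limit or range.

ROBOT

A 6-joint arm with a two-finger parallel gripper is mounted at the origin on the work surface. World frame = base frame: x ahead of the robot, y to its left, z up, the work surface at z = 0. Lengths are in m, angles in degrees, forces in N, time in s.
With the tool pointing down it reaches from about 0.4 to 0.825 m from the base axis. Payload 7 kg.
Tool frame: the origin (TCP) lies on the centre line of the jaws, within the pads' length; the fingertips stand 22 mm ahead of it and the grasp point (between the pads) lies 3 mm ahead of it; z points along the fingers, y is the direction in which the jaws open and shut (so a half turn about z gives the same grasp; the last joint's range is limited). The gripper opens to 88 mm and grips with 3 to 60 N. Pads are 19 mm wide; open, the fingers measure 130 mm over their backs; the gripper's body (78 mm by 193 mm) begins 47 mm behind the grasp point.
Start: joints at [85.606, 20.546, 0.682, 0, -70.136, -16.507], TCP at [0.241, 0.631, 0.249] pointing down, gripper open.
Joint ranges: [-176.03, 176.03], [-82.01, 121.73], [-58.28, 71.71], [-173.87, 95.51], [-174.79, -0.11], [-173.66, 173.66]. Speed limits (degrees/s): [136.94, 136.94, 172.46, 180, 180, 180].

INTERFACE

Orientations are given as [roll, pitch, yaw] about the fixed x, y, z axes, in that order (R = Rz(yaw) Ry(pitch) Rx(roll)).
In Python, from workcell import robot gives the robot as it stands. The module is installed in compiled form; this text tells all that it offers.
- The arm moves only by the shell command python3 -m inch 'ROWS' [OPENING] [FORCE]. ROWS is JSON, a list of rows, each a list of 6 numbers: the shift along the tool's x, y, z in mm, then the turn, a rotation vector about the tool's x, y, z in degrees. In form: [[x, y, z, rx, ry, rz], ...]. A call has 1 to 8 rows; each row is the pose to reach, as a shift and turn from the pose commanded when the call began, along the tool's axes at that moment; what a row does not reach only later rows make up. A row lasts 1/12 s, in which the tool goes at most 41.7 mm and 7.16 degrees, less where a joint would pass 70% of its speed; a pose out of reach is approached as far as the arm can. A call with a gripper value outside its range is refused whole. OPENING is the opening, from 0 (shut) to 1 (fully open), set as the call begins (- or left out, the last holds). The fingers move at their own pace and stop on an object; FORCE is the grip in N (left out, the last holds). Time passes only in rows, so rows that repeat a pose let the fingers close. It gives the time, the measured TCP pose, the force and the opening at its end, in the units of the state.
- robot.observe(): the state, without advancing time (a new reading comes with each control period).
- robot.grab_frame(name): name is "scene" or "top" or "wrist"; returns the picture (480x640x3 uint8, red, green, blue); there is no depth.
- robot.get_calibration(name): a dict with "vfov" (degrees; the focal length in pixels is half the picture's height over the tangent of half this angle, whatever the lens; pixels are square), "cx", "cy" (the principal point, pixels), "world_from_camera" (4x4, takes a point from camera to world coordinates). Camera axes: x right, y down, z forward; pixel columns grow to the right and rows downward; lengths in m; the calibration is good to about 2 mm. A picture is of the moment at which its call begins: read the wrist's pose just before it. get_calibration takes no time and is no camera call; for the wrist camera it gives the pose at the moment of the call.
- robot.close_job(): hands the job in, once; it reports no verdict.
The state is a dict: "time": time; "joint_positions": joint angles; "joint_vel": joint speeds; "joint_torque": joint torques, N m; "tcp_pos": TCP position; "orientation": TCP orientation; "contact_force": force on the tool from outside, world axes, zero at the start; "torque": the same for the moment, N m; "opening": finger opening in m.
Only numpy, scipy, OpenCV 4.12 (cv2) and the standard library are available. Lean on these libraries where they do the work, as an engineer would, in place of code of your own. Each camera call takes 0.05 s, during which the arm holds its last target. There are 200 camera calls.

## Working session

There is one attempt and no reset: what is moved stays moved. The work goes in short steps, Python scripts to look and compute and a shell command to move; the robot and the scene stay as the last step left them, time stands still between calls to the robot, and variables do not carry over. Pictures are saved under pics/ and viewed, about 8 in all and at most 12, crops included, and the job is handed in when it is done.

```bash
mkdir -p pics; cat > h.py <<'E'
import numpy as np, cv2
from workcell import robot
def grab(n,f):
    c=robot.get_calibration(n); im=robot.grab_frame(n)[:,:,::-1].copy(); cv2.imwrite('pics/'+f,im); 
    np.savez('pics/'+f+'.npz',**{k:np.array(c[k]) for k in('vfov','cx','cy','world_from_camera')}); return im,c
def ray(c,u,v,z):
    f=240/np.tan(np.radians(float(c['vfov']))/2); T=np.array(c['world_from_camera'])
    d=T[:3,:3]@np.array([(u-float(c['cx']))/f,(v-float(c['cy']))/f,1]); o=T[:3,3]
    return o+d*(z-o[2])/d[2]
E
python3 - <<'E'
from h import *
a,c=grab('top','t0.png'); b,d=grab('scene','s0.png')
print(robot.observe()); print(c); print(d)
E
```

```text
{'time': 0.1, 'joint_positions': array([ 8.56051366e+01,  2.05866525e+01,  6.38967721e-01, -1.74719296e-02,
       -7.01357099e+01, -1.65082052e+01]), 'joint_vel': array([-0.09592631, -0.06889079,  0.14431588,  0.11259344, -0.00865311,
       -0.02906828]), 'joint_torque': array([-1.26410407e-03, -5.84162486e+01,  2.93748969e+01,  7.01526403e+00,
        1.01389509e-02, -6.01356601e-05]), 'tcp_pos': array([0.24069709, 0.63019314, 0.24772442]), 'orientation': array([ 1.79915375e+02, -7.95034505e-03, -2.09090115e+01]), 'contact_force': array([-0.16759888,  0.18344448, -0.31352558]), 'torque': array([ 0.02493384, -0.02266242,  0.01297706]), 'opening': 0.08783932507848084}
{'vfov': 42.85530334572806, 'cx': 323.2355953697719, 'cy': 238.0767234047549, 'world_from_camera': array([[ 0.01421615, -0.99617544,  0.08621129,  0.43598736],
       [-0.99944476, -0.01675521, -0.02879984,  0.09084345],
       [ 0.03013418, -0.085754  , -0.99586052,  1.07083796],
       [ 0.        ,  0.        ,  0.        ,  1.        ]])}
{'vfov': 45.564329308617836, 'cx': 315.3451303755223, 'cy': 249.59381338736543, 'world_from_camera': array([[ 0.70532036,  0.44079729, -0.55517649,  1.13047209],
       [ 0.70871276, -0.45591688,  0.53839207, -0.49499611],
       [-0.01579257, -0.77319955, -0.63396612,  0.76590624],
       [ 0.        ,  0.        ,  0.        ,  1.        ]])}
```

View pics/t0.png

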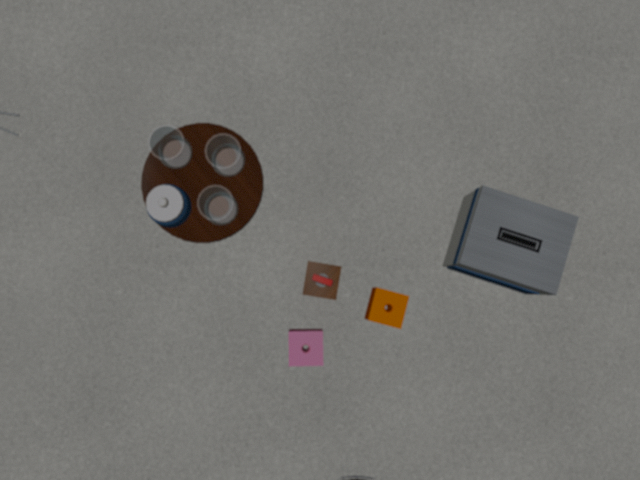

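View pics/s0.png

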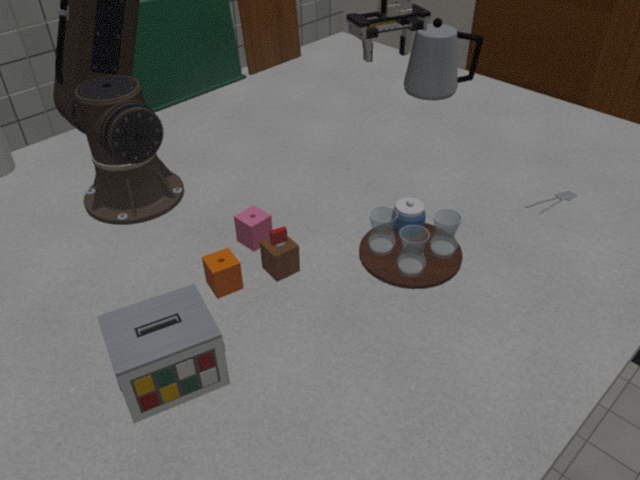

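```bash
python3 - <<'E'
from h import *
im=cv2.imread('pics/t0.png'); c=np.load('pics/t0.png.npz')
hsv=cv2.cvtColor(im,cv2.COLOR_BGR2HSV)
def rect(m,z,name,roi):
    x0,y0,x1,y1=roi; mm=np.zeros_like(m); mm[y0:y1,x0:x1]=m[y0:y1,x0:x1]
    cs=cv2.findContours(mm,cv2.RETR_EXTERNAL,cv2.CHAIN_APPROX_NONE)[0]; k=max(cs,key=cv2.contourArea)
    r=cv2.minAreaRect(k); P=np.array([ray(c,*p,z) for p in cv2.boxPoints(r)])
    e=[P[1]-P[0],P[2]-P[1]]
    print(name,r[0],'ctr',P.mean(0).round(4),[(round(np.linalg.norm(v)*1000,1),round(np.degrees(np.arctan2(v[1],v[0])),1)) for v in e])
H,S,V=cv2.split(hsv)
red=(((H<6)|(H>174))&(S>150)&(V>110)).astype('u1')*255
rect(red,.102,'key',(300,255,345,305))
br=((((H<16)|(H>170))&(S>70))).astype('u1')*255
rect(br,.066,'stand',(295,255,347,305))
rect((V<50).astype('u1')*255,.12,'slotframe',(490,220,550,258))
g=((S<45)&(V>95)).astype('u1')*255
cr=cv2.resize(im[250:375,280:420],None,fx=5,fy=5,interpolation=cv2.INTER_CUBIC)
cv2.imwrite('pics/crop.png',cr)
for n,u,v,z in [('gl',165,140,.11),('gl',223,150,.11),('gl',216,203,.11),('pot',165,203,.1),('tt',203,182,.022)]: print(n,ray(c,u,v,z).round(3))
E
```

```text
key (322.00006103515625, 279.5) ctr [0.4541 0.0638 0.102 ] [(np.float64(9.5), np.float64(-17.6)), (np.float64(30.5), np.float64(-107.5))]
stand (321.66217041015625, 280.02703857421875) ctr [0.4539 0.0634 0.066 ] [(np.float64(54.1), np.float64(-8.5)), (np.float64(54.1), np.float64(-98.6))]
slotframe (518.9381713867188, 239.24801635742188) ctr [ 0.5216 -0.2453  0.12  ] [(np.float64(19.1), np.float64(-18.3)), (np.float64(67.9), np.float64(-106.9))]
gl [0.671 0.317 0.11 ]
gl [0.657 0.224 0.11 ]
gl [0.572 0.233 0.11 ]
pot [0.572 0.315 0.1  ]
tt [0.62  0.269 0.022]
```

View pics/crop.png

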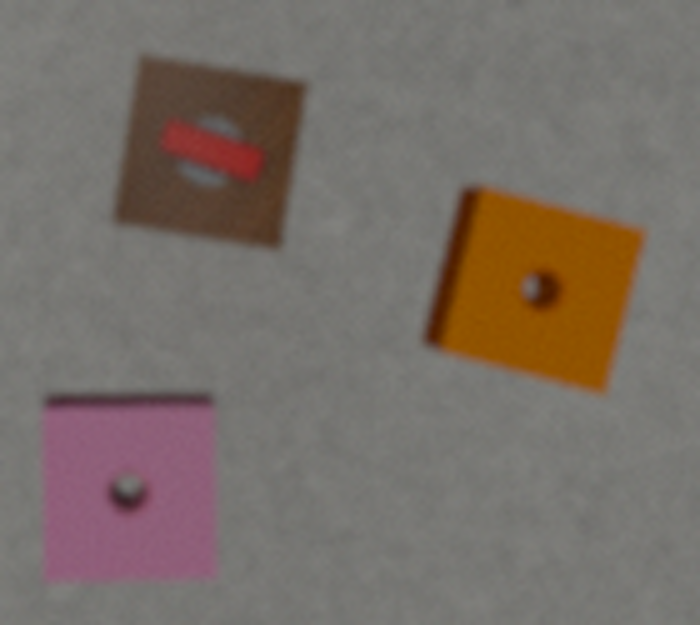

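```bash
cat >> h.py <<'E'
from scipy.spatial.transform import Rotation as Ro
def to(x,y,z,yaw=None):
    s=robot.observe(); R=Ro.from_euler('xyz',s['orientation'],degrees=True)
    T=Ro.from_euler('xyz',[180,0,s['orientation'][2] if yaw is None else yaw],degrees=True)
    print('t',round(s['time'],2),'tcp',s['tcp_pos'].round(4),s['orientation'].round(2),'F',s['contact_force'].round(1),'op',round(s['opening'],4))
    print('shift mm',(R.inv().apply(np.array([x,y,z])-s['tcp_pos'])*1000).round(1),'rot',(R.inv()*T).as_rotvec(degrees=True).round(1))
E
python3 -c "
from h import *
to(.454,.064,.2,-107.6)"
```

```text
t 0.1 tcp [0.2407 0.6302 0.2477] [ 1.7992e+02 -1.0000e-02 -2.0910e+01] F [-0.2  0.2 -0.3] op 0.0878
shift mm [401.3 452.7  48.4] rot [ 0.1 -0.1 86.7]
```

```bash
python3 -m inch '[[401,453,0,0,0,87],[401,453,0,0,0,87],[401,453,0,0,0,87],[401,453,0,0,0,87],[401,453,0,0,0,87],[401,453,0,0,0,87],[401,453,0,0,0,87],[401,453,0,0,0,87]]' 0.7 20; python3 -c "
from h import *
to(.454,.064,.2,-107.6)"
```

```text
time: 0.77
tcp_pos: [0.3582, 0.3164, 0.2484]
orientation: [180.0, -0.0, -78.5]
contact_force: [0.8, 0.4, 0.0]
opening: 0.0614
t 0.77 tcp [0.3582 0.3164 0.2484] [179.99  -0.   -78.53] F [0.8 0.4 0. ] op 0.0614
shift mm [266.4 -43.7  48.4] rot [ 0.  -0.  29.1]
```

```bash
python3 -m inch '[[262,-43,0,0,0,29],[262,-43,0,0,0,29],[262,-43,0,0,0,29],[262,-43,48,0,0,29],[262,-43,48,0,0,29],[262,-43,48,0,0,29],[262,-43,48,0,0,29],[262,-43,48,0,0,29]]'; python3 -c "
from h import *
grab('wrist','w1.png')
to(.454,.064,.2,-107.6)"
```

```text
time: 1.43
tcp_pos: [0.4533, 0.0671, 0.1985]
orientation: [179.8, -0.2, -107.4]
contact_force: [-0.7, -0.1, 0.3]
opening: 0.0612
t 1.48 tcp [0.4535 0.0686 0.1994] [ 1.7989e+02 -1.1000e-01 -1.0742e+02] F [ 0.8 -0.9  0.4] op 0.0612
shift mm [ 4.3 -1.9 -0.6] rot [ 0.1 -0.1  0.2]
```

View pics/w1.png

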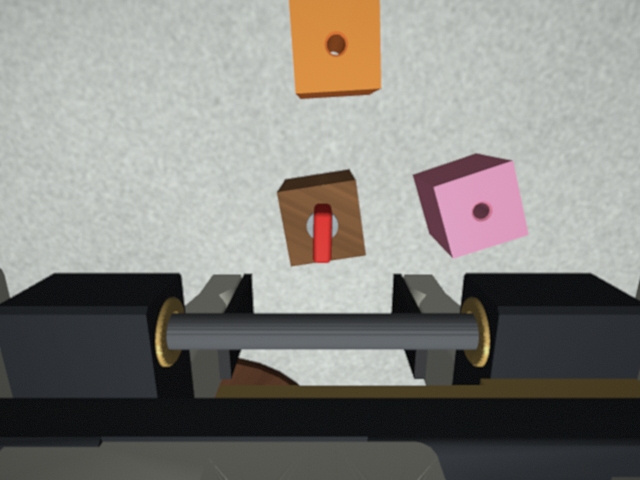

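```bash
python3 -c "
from h import *
c=np.load('pics/w1.png.npz'); im=cv2.imread('pics/w1.png')
P=np.array([ray(c,u,v,.066) for u,v in [(278,192),(355,178),(365,255),(291,266)]]);print(P.mean(0),np.linalg.norm(np.diff(P,axis=0),axis=1))
H,S,V=cv2.split(cv2.cvtColor(im,cv2.COLOR_BGR2HSV)); m=((((H<6)|(H>174))&(S>170)&(V>150)).astype('u1')*255); m[:190]=0;m[280:]=0;m[:,:300]=0;m[:,350:]=0
ys,xs=np.nonzero(m); print(xs.min(),xs.max(),ys.min(),ys.max())
# top face = brighter; print V along column
print([(y,V[y,322]) for y in range(200,266,4)])
for n,u,v,z in [('disc',322,226,.070)]: print(n,ray(c,u,v,z))
for v in(206,232,234,260):
  r=np.nonzero(m[v])[0]; print(v,r.min(),r.max(),ray(c,r.mean(),v,.102))
T=c['world_from_camera'];print(T[:3,3])
"
```

```text
[0.45184355 0.064796   0.066     ] [0.05438926 0.05692385 0.0548859 ]
314 330 214 261
[(200, np.uint8(123)), (204, np.uint8(80)), (208, np.uint8(79)), (212, np.uint8(107)), (216, np.uint8(200)), (220, np.uint8(219)), (224, np.uint8(219)), (228, np.uint8(219)), (232, np.uint8(219)), (236, np.uint8(219)), (240, np.uint8(219)), (244, np.uint8(219)), (248, np.uint8(219)), (252, np.uint8(220)), (256, np.uint8(220)), (260, np.uint8(218)), (264, np.uint8(207))]
disc [0.45218483 0.06526947 0.07      ]Traceback (most recent call last):
  File "<string>", line 11, in <module>
    r=np.nonzero(m[v])[0]; print(v,r.min(),r.max(),ray(c,r.mean(),v,.102))
                                   ~~~~~^^
    return umr_minimum(a, axis, None, out, keepdims, initial, where)
ValueError: zero-size array to reduction operation minimum which has no identity
```

```bash
python3 -c "
from h import *
c=np.load('pics/w1.png.npz'); print(ray(c,322.2,237.8,.102))
to(.453,.0648,.095,-107.6)"
```

```text
[0.45184551 0.06439366 0.102     ]
t 1.48 tcp [0.4535 0.0686 0.1994] [ 1.7989e+02 -1.1000e-01 -1.0742e+02] F [ 0.8 -0.9  0.4] op 0.0612
shift mm [  3.6  -0.9 104.4] rot [ 0.1 -0.1  0.2]
```

```bash
python3 -m inch '[[3,0,40,0,0,0],[3,0,60,0,0,0],[3,0,60,0,0,0],[3,0,60,0,0,0]]'; python3 -c "
from h import *
to(.4522,.0647,.095,-107.6)"
```

```text
time: 1.82
tcp_pos: [0.4526, 0.0683, 0.1405]
orientation: [179.9, -0.1, -107.1]
contact_force: [0.9, 0.1, 0.3]
opening: 0.0611
t 1.82 tcp [0.4526 0.0683 0.1405] [ 1.7994e+02 -1.0000e-01 -1.0714e+02] F [0.9 0.1 0.3] op 0.0611
shift mm [ 3.5 -0.7 45.5] rot [ 0.1 -0.1  0.5]
```

```bash
python3 -m inch '[[0,0,0,0,0,0],[0,0,0,0,0,0],[0,0,0,0,0,0]]'; python3 -c "
from h import *
to(.4522,.0647,.095,-107.6)"
```

```text
time: 2.07
tcp_pos: [0.4538, 0.0688, 0.142]
orientation: [-179.9, 0.1, -107.2]
contact_force: [-0.1, 0.1, 0.3]
opening: 0.0612
t 2.07 tcp [0.4538 0.0688 0.142 ] [-1.7989e+02  1.1000e-01 -1.0715e+02] F [-0.1  0.1  0.3] op 0.0612
shift mm [ 4.5  0.4 47. ] rot [-0.1  0.1  0.4]
```

```bash
python3 -m inch '[[4,0,10,0,0,0.4],[4,0,30,0,0,0.4],[4,0,45,0,0,0.4],[4,0,45,0,0,0.4],[4,0,45,0,0,0.4]]'; python3 -c "
from h import *
to(.4522,.0647,.095,-107.6)
grab('wrist','w2.png')"
```

```text
time: 2.48
tcp_pos: [0.4519, 0.0643, 0.096]
orientation: [180.0, -0.0, -107.6]
contact_force: [1.1, 0.8, 1.2]
opening: 0.0611
t 2.48 tcp [0.4519 0.0643 0.096 ] [ 1.7999e+02 -3.0000e-02 -1.0757e+02] F [1.1 0.8 1.2] op 0.0611
shift mm [-0.5 -0.2  1. ] rot [ 0. -0.  0.]
```

View pics/w2.png

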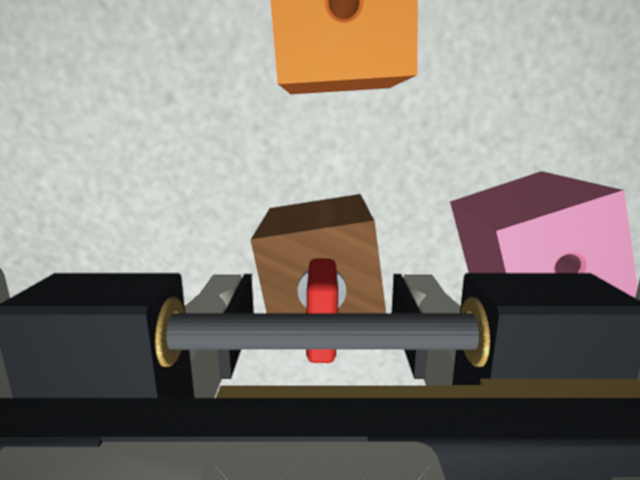

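The handle (321, 310) is centred between the pads. I'll close on it and lift straight up.

```bash
python3 -m inch '[[0,0,0,0,0,0],[0,0,0,0,0,0],[0,0,0,0,0,0],[0,0,0,0,0,0],[0,0,0,0,0,0],[0,0,0,0,0,0]]' 0 35;python3 -c "
from h import *
to(.5216,-.2453,.24,-107.6)"; python3 -m inch '[[0,0,-10,0,0,0],[0,0,-40,0,0,0],[0,0,-80,0,0,0],[0,0,-115,0,0,0],[0,0,-130,0,0,0],[0,0,-130,0,0,0],[0,0,-130,0,0,0]]'; python3 -c "
from h import *
to(.5216,-.2453,.24,-107.6)"
```

```text
time: 3.03
tcp_pos: [0.4518, 0.0642, 0.0957]
orientation: [-180.0, 0.0, -107.6]
contact_force: [0.1, 0.3, 0.2]
opening: 0.0266
t 3.03 tcp [0.4518 0.0642 0.0957] [-1.7999e+02  1.0000e-02 -1.0760e+02] F [0.1 0.3 0.2] op 0.0266
shift mm [ 273.9 -160.1 -144.3] rot [-0.  0.  0.]
time: 3.62
tcp_pos: [0.4521, 0.0645, 0.2265]
orientation: [-179.9, 0.1, -107.6]
contact_force: [0.2, 0.3, -0.1]
opening: 0.0004
t 3.62 tcp [0.4521 0.0645 0.2265] [-1.7991e+02  1.2000e-01 -1.0760e+02] F [ 0.2  0.3 -0.1] op 0.0004
shift mm [ 274.2 -160.   -13.8] rot [-0.1  0.1 -0. ]
```

The fingers hadn't finished closing when I lifted, so the grip missed. I'll check whether the key moved.

```bash
python3 -c "
from h import *
w,_=grab('wrist','w3.png'); s,_=grab('scene','s3.png')
cv2.imwrite('pics/c3.png',np.hstack([w[120:360,200:460],cv2.resize(s[190:310,190:330],(280,240))]))"; python3 -m inch '[[0,0,0,0,0,0]]' 0.7 35
```

```text
time: 3.8
tcp_pos: [0.4512, 0.0639, 0.2245]
orientation: [179.9, -0.1, -107.6]
contact_force: [-0.1, -0.2, 1.0]
opening: 0.0035
```

View pics/c3.png

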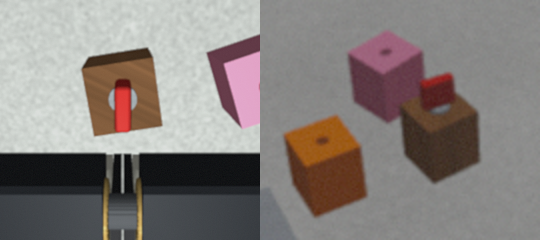

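The key is unmoved, upright and central in the brown stand. I'll retry with a longer close.

```bash
python3 -m inch '[[0,0,10,0,0,0],[0,0,20,0,0,0],[0,0,30,0,0,0],[0,0,40,0,0,0],[0,0,50,0,0,0],[0,0,60,0,0,0],[0,0,60,0,0,0],[0,0,60,0,0,0]]' 0.45 35; python3 -c "
from h import *
to(.4522,.0647,.095,-107.6)"
```

```text
time: 4.47
tcp_pos: [0.4512, 0.0638, 0.1643]
orientation: [179.9, -0.1, -107.6]
contact_force: [0.7, -0.4, 0.0]
opening: 0.0389
t 4.47 tcp [0.4512 0.0638 0.1643] [ 1.799e+02 -1.300e-01 -1.076e+02] F [ 0.7 -0.4  0. ] op 0.0389
shift mm [-1.3 -0.9 69.3] rot [ 0.1 -0.1  0. ]
```

```bash
python3 -m inch '[[0,0,30,0,0,0],[0,0,55,0,0,0],[0,0,70,0,0,0],[0,0,70,0,0,0],[0,0,70,0,0,0]]' 0.4; python3 -m inch '[[0,0,0,0,0,0],[0,0,0,0,0,0],[0,0,0,0,0,0],[0,0,0,0,0,0],[0,0,0,0,0,0],[0,0,0,0,0,0],[0,0,0,0,0,0],[0,0,0,0,0,0]]' 0 35; python3 -m inch '[[0,0,0,0,0,0],[0,0,0,0,0,0],[0,0,0,0,0,0]]'
```

```text
time: 4.88
tcp_pos: [0.4518, 0.0641, 0.0955]
orientation: [180.0, -0.1, -107.6]
contact_force: [0.7, 0.4, 0.9]
opening: 0.0345
time: 5.55
tcp_pos: [0.4522, 0.0645, 0.0963]
orientation: [-179.9, 0.0, -107.6]
contact_force: [-2.1, 0.2, 6.4]
opening: 0.012
time: 5.8
tcp_pos: [0.4522, 0.0645, 0.0963]
orientation: [-179.9, 0.0, -107.6]
contact_force: [-1.8, 1.4, 7.2]
opening: 0.0121
```

```bash
python3 -m inch '[[0,0,-10,0,0,0],[0,0,-30,0,0,0],[0,0,-65,0,0,0],[0,0,-100,0,0,0],[0,0,-140,0,0,0],[0,0,-145,0,0,0],[0,0,-145,0,0,0],[0,0,-145,0,0,0]]'; python3 -c "
from h import *
to(.5216,-.2453,.24,-107.6)"
```

```text
time: 6.47
tcp_pos: [0.4516, 0.0643, 0.2406]
orientation: [-180.0, 0.1, -107.6]
contact_force: [-0.4, -0.4, -1.4]
opening: 0.0116
t 6.47 tcp [0.4516 0.0643 0.2406] [-1.7998e+02  7.0000e-02 -1.0761e+02] F [-0.4 -0.4 -1.4] op 0.0116
shift mm [ 273.9 -160.4    0.4] rot [-0.   0.1 -0. ]
```

```bash
python3 -m inch '[[180,-160,0,0,0,0],[180,-160,0,0,0,0],[180,-160,0,0,0,0],[180,-160,0,0,0,0],[180,-160,0,0,0,0],[180,-160,0,0,0,0],[180,-160,0,0,0,0],[180,-160,0,0,0,0]]';python3 -m inch '[[0,0,0,0,0,0],[0,0,0,0,0,0]]'; python3 -c "
from h import *
to(.5216,-.2453,.24,-107.6)
grab('wrist','w4.png')"
```

```text
time: 7.13
tcp_pos: [0.5491, -0.1574, 0.2377]
orientation: [179.7, -0.1, -107.8]
contact_force: [-0.6, -0.2, -1.2]
opening: 0.0116
time: 7.3
tcp_pos: [0.5492, -0.1551, 0.2396]
orientation: [179.9, -0.0, -107.6]
contact_force: [-0.4, -0.2, -0.2]
opening: 0.012
t 7.3 tcp [ 0.5492 -0.1551  0.2396] [ 1.7991e+02 -2.0000e-02 -1.0756e+02] F [-0.4 -0.2 -0.2] op 0.012
shift mm [94.4 -0.9 -0.3] rot [ 0.1 -0.   0. ]
```

View pics/w4.png

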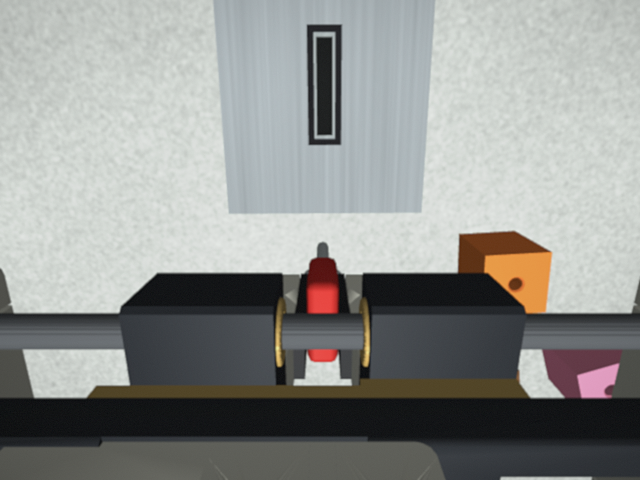

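```bash
python3 -c "
from h import *
c=np.load('pics/w4.png.npz'); im=cv2.imread('pics/w4.png')
m=(im.max(2)<75).astype('u1')*255; m[:15]=0;m[160:]=0;m[:,:295]=0;m[:,355:]=0
cs,_=cv2.findContours(m,cv2.RETR_LIST,cv2.CHAIN_APPROX_NONE)
for k in cs:
  if cv2.contourArea(k)<300: continue
  r=cv2.minAreaRect(k); P=np.array([ray(c,*p,.12) for p in cv2.boxPoints(r)]); e=[P[1]-P[0],P[2]-P[1]]
  print(np.round(r[0],1),np.round(r[1],1),P.mean(0).round(4),[(round(np.linalg.norm(v)*1000,1),round(np.degrees(np.arctan2(v[1],v[0])),1)) for v in e])
t=ray(c,322.5,243,.15);print('tip edge',t)
g=im[:,:,1]
for v in (246,250,254): print(v,[int(x) for x in g[v,310:336]])
"
```

```text
[324.  86.] [96. 14.] [ 0.5197 -0.2431  0.12  ] [(np.float64(8.4), np.float64(162.4)), (np.float64(55.8), np.float64(72.8))]
[323.5  85. ] [ 25. 110.] [ 0.5199 -0.2435  0.12  ] [(np.float64(63.9), np.float64(-108.0)), (np.float64(14.9), np.float64(162.4))]
[324.  84.] [ 32. 118.] [ 0.5194 -0.2438  0.12  ] [(np.float64(68.5), np.float64(-108.1)), (np.float64(19.0), np.float64(162.4))]
tip edge [ 0.54815308 -0.15637862  0.15      ]
246 [223, 224, 226, 226, 227, 227, 211, 154, 91, 78, 81, 85, 85, 86, 85, 81, 82, 119, 185, 227, 229, 228, 227, 227, 226, 226]
250 [224, 225, 224, 223, 222, 220, 190, 120, 80, 80, 82, 82, 85, 86, 87, 84, 80, 98, 165, 222, 225, 220, 218, 219, 221, 221]
254 [224, 223, 221, 222, 225, 226, 189, 110, 75, 81, 84, 83, 84, 87, 87, 85, 82, 90, 142, 201, 225, 226, 225, 225, 226, 225]
```

Slot centre is at (324, 85), about 93 mm ahead and 1.2 mm sideways. I'll go to its near end, then descend gently.

```bash
python3 -m inch '[[35,1.2,0,0,0,0],[71,1.2,0,0,0,0],[71,1.2,0,0,0,0],[71,1.2,18,0,0,0],[71,1.2,18,0,0,0],[71,1.2,18,0,0,0]]'; python3 -c "
from h import *
to(.5196,-.2434,.24,-107.8)
i,_=grab('wrist','w5.png');j,_=grab('scene','s5.png')
cv2.imwrite('pics/c5.png',np.hstack([cv2.resize(i[150:290,250:400],(450,420)),cv2.resize(j[250:390,90:210],(350,420))[:, :350]]))"
```

```text
time: 7.85
tcp_pos: [0.5266, -0.2222, 0.2222]
orientation: [179.9, -0.0, -107.5]
contact_force: [0.0, 0.3, -0.2]
opening: 0.0118
t 7.85 tcp [ 0.5266 -0.2222  0.2222] [ 1.7991e+02 -1.0000e-02 -1.0754e+02] F [ 0.   0.3 -0.2] op 0.0118
shift mm [ 22.3   0.3 -17.8] rot [ 0.1 -0.   0.3]
```

View pics/c5.png

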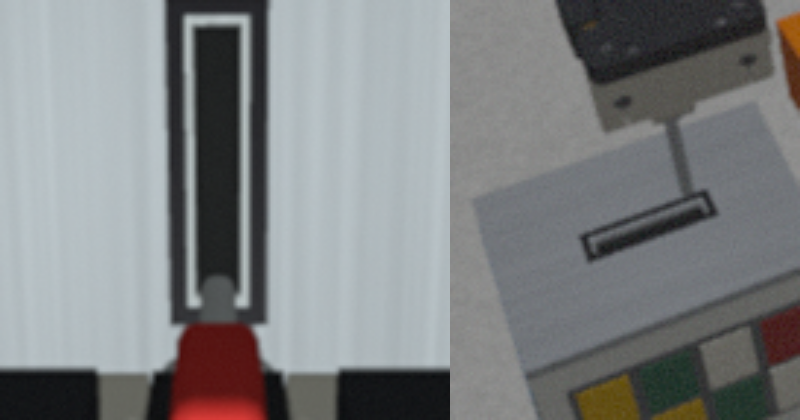

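```bash
python3 -m inch '[[2,0.2,6,0,0,0],[2,0.2,11,0,0,0],[2,0.2,14,0,0,0],[2,0.2,17,0,0,0],[2,0.2,17,0,0,0]]'; python3 -m inch '[[0,0,3,0,0,0],[0,0,6,0,0,0],[0,0,9,0,0,0],[0,0,9,0,0,0]]'
```

```text
time: 8.37
tcp_pos: [0.5261, -0.2248, 0.2047]
orientation: [179.9, -0.0, -107.6]
contact_force: [0.5, 0.1, -0.2]
opening: 0.0121
time: 8.7
tcp_pos: [0.5261, -0.2248, 0.1958]
orientation: [179.9, -0.0, -107.6]
contact_force: [-0.2, -0.5, 0.2]
opening: 0.0116
```

```bash
python3 -m inch '[[0,0,2,0,0,0],[0,0,4,0,0,0],[0,0,6,0,0,0],[0,0,6,0,0,0]]'; for i in 1; do python3 -m inch '[[0,0,1,0,0,0],[0,0,1,0,0,0]]'; python3 -m inch '[[0,0,0.5,0,0,0],[0,0,0.5,0,0,0]]';python3 -m inch '[[0,0,0.5,0,0,0],[0,0,0.5,0,0,0]]'; done
```

```text
time: 9.03
tcp_pos: [0.5263, -0.2248, 0.1901]
orientation: [180.0, -0.0, -107.6]
contact_force: [0.7, -0.6, -1.6]
opening: 0.0115
time: 9.2
tcp_pos: [0.5264, -0.2249, 0.1894]
orientation: [180.0, -0.0, -107.6]
contact_force: [-0.0, 0.1, -0.9]
opening: 0.0118
time: 9.37
tcp_pos: [0.5265, -0.2249, 0.1891]
orientation: [-180.0, 0.0, -107.6]
contact_force: [0.8, 0.1, 0.2]
opening: 0.0118
time: 9.53
tcp_pos: [0.5265, -0.2249, 0.1885]
orientation: [180.0, 0.0, -107.6]
contact_force: [0.6, 0.7, -0.4]
opening: 0.0119
```

```bash
for i in 1 2 3 4; do python3 -m inch '[[0,0,0.5,0,0,0],[0,0,0.5,0,0,0]]' | egrep 'tcp|cont'; done
```

```text
tcp_pos: [0.5266, -0.2249, 0.1883]
contact_force: [-0.4, 0.3, 2.4]
tcp_pos: [0.5266, -0.225, 0.1883]
contact_force: [-1.8, 1.4, 6.6]
tcp_pos: [0.5267, -0.225, 0.1882]
contact_force: [-2.5, 1.1, 8.3]
tcp_pos: [0.5267, -0.2251, 0.1881]
contact_force: [-3.3, 1.7, 11.5]
```

```bash
python3 -m inch '[[0,0,-0.7,0,0,0],[0,0,-0.7,0,0,0]]' | egrep 'tcp|cont';  f(){ egrep 'tcp|cont'|paste -sd' '; }
python3 -m inch '[[1,0,0,0,0,0],[2,0,0,0,0,0]]'|f
python3 -m inch '[[1,0,0,0,0,0],[2,0,0,0,0,0]]'|f
python3 -m inch '[[1,0,0,0,0,0],[2,0,0,0,0,0]]'|f
python3 -m inch '[[1,0,0,0,0,0],[2,0,0,0,0,0]]'|f
```

```text
tcp_pos: [0.5267, -0.225, 0.1882]
contact_force: [-1.4, 1.4, 7.6]
tcp_pos: [0.5265, -0.2262, 0.1882] contact_force: [0.2, 4.7, 7.8]
tcp_pos: [0.5264, -0.2282, 0.1882] contact_force: [1.3, 4.1, 5.6]
tcp_pos: [0.5259, -0.2299, 0.1882] contact_force: [-0.2, 5.5, 6.3]
tcp_pos: [0.5253, -0.2318, 0.1883] contact_force: [0.3, 5.3, 6.4]
```

```bash
f(){ egrep 'tcp|cont'|paste -sd' '; }
python3 -m inch '[[1,0,0,0,0,0],[2,0,0,0,0,0]]'|f
python3 -m inch '[[1,0,0,0,0,0],[2,0,0,0,0,0]]'|f
python3 -m inch '[[1,0,0,0,0,0],[2,0,0,0,0,0]]'|f
python3 -m inch '[[1,0,0,0,0,0],[2,0,0,0,0,0]]'|f
```

```text
tcp_pos: [0.5247, -0.2337, 0.1882] contact_force: [1.2, 5.6, 5.9]
tcp_pos: [0.5241, -0.2356, 0.1882] contact_force: [0.9, 5.2, 6.3]
tcp_pos: [0.5235, -0.2376, 0.1882] contact_force: [1.8, 5.3, 6.3]
tcp_pos: [0.5229, -0.2395, 0.1882] contact_force: [0.2, 4.4, 5.9]
```

```bash
f(){ egrep 'tcp|cont'|paste -sd' '; }
python3 -m inch '[[1,0,0,0,0,0],[2,0,0,0,0,0]]'|f
python3 -m inch '[[1,0,0,0,0,0],[2,0,0,0,0,0]]'|f
python3 -m inch '[[1,0,0,0,0,0],[2,0,0,0,0,0]]'|f
python3 -m inch '[[1,0,0,0,0,0],[2,0,0,0,0,0]]'|f
```

```text
tcp_pos: [0.5223, -0.2414, 0.1882] contact_force: [1.4, 6.7, 6.3]
tcp_pos: [0.5217, -0.2433, 0.1882] contact_force: [0.5, 5.4, 6.2]
tcp_pos: [0.5211, -0.2452, 0.1882] contact_force: [1.8, 5.0, 6.8]
tcp_pos: [0.5205, -0.2472, 0.1882] contact_force: [1.2, 5.1, 6.0]
```

```bash
f(){ egrep 'tcp|cont'|paste -sd' '; }
python3 -m inch '[[1,0,0,0,0,0],[2,0,0,0,0,0]]'|f
python3 -m inch '[[1,0,0,0,0,0],[2,0,0,0,0,0]]'|f
python3 -m inch '[[1,0,0,0,0,0],[2,0,0,0,0,0]]'|f
python3 -m inch '[[1,0,0,0,0,0],[2,0,0,0,0,0]]'|f
```

```text
tcp_pos: [0.5199, -0.2491, 0.1882] contact_force: [0.3, 4.6, 5.5]
tcp_pos: [0.5192, -0.2511, 0.1881] contact_force: [1.0, 3.6, 4.3]
tcp_pos: [0.5178, -0.2535, 0.1875] contact_force: [-0.3, 0.5, -0.4]
tcp_pos: [0.5162, -0.2556, 0.1867] contact_force: [0.4, -0.9, -0.4]
```

Contact was lost at about 11 mm past the slot centre, so that is the recess. I'll press down in small steps.

```bash
f(){ egrep 'tcp|cont'|paste -sd' '; }
python3 -m inch '[[-0.5,0,1,0,0,0],[-0.5,0,1,0,0,0]]'|f
python3 -m inch '[[0,0,1,0,0,0],[0,0,1,0,0,0]]'|f
python3 -m inch '[[0,0,1,0,0,0],[0,0,1,0,0,0]]'|f
```

```text
tcp_pos: [0.5165, -0.255, 0.1857] contact_force: [0.6, -0.2, -0.8]
tcp_pos: [0.5168, -0.2549, 0.1849] contact_force: [0.2, 0.0, -0.7]
tcp_pos: [0.517, -0.255, 0.1844] contact_force: [0.8, 0.2, 0.3]
```

```bash
f(){ egrep 'tcp|cont'|paste -sd' '; }
python3 -m inch '[[0,0,1,0,0,0],[0,0,1,0,0,0]]'|f
python3 -m inch '[[0,0,1,0,0,0],[0,0,1,0,0,0]]'|f
python3 -m inch '[[0,0,1,0,0,0],[0,0,1,0,0,0]]'|f
```

```text
tcp_pos: [0.5171, -0.2551, 0.1838] contact_force: [-1.8, 1.6, 4.4]
tcp_pos: [0.5171, -0.255, 0.1829] contact_force: [-1.7, 0.8, 4.1]
tcp_pos: [0.5171, -0.2551, 0.1819] contact_force: [-2.2, 0.1, 6.1]
```

The tab is yielding. I'll keep pressing.

```bash
f(){ egrep 'tcp|cont'|paste -sd' '; }
python3 -m inch '[[0,0,1,0,0,0],[0,0,1,0,0,0]]'|f
python3 -m inch '[[0,0,1,0,0,0],[0,0,1,0,0,0]]'|f
python3 -m inch '[[0,0,1,0,0,0],[0,0,1,0,0,0]]'|f
python3 -m inch '[[0,0,1,0,0,0],[0,0,1,0,0,0]]'|f
python3 -c "
from h import *
grab('scene','s6.png'); im=cv2.imread('pics/s6.png')-0; cv2.imwrite('pics/c6.png',cv2.resize(np.hstack([cv2.imread('pics/s0.png')[250:430,80:260],im[250:430,80:260]]),None,fx=2,fy=2))
a=robot.grab_frame('top')[:,:,::-1]; cv2.imwrite('pics/t6.png',a)
b=cv2.imread('pics/t0.png'); print(np.argwhere((cv2.absdiff(a,b).max(2)[285:340,430:560]>60)).mean(0))"
```

```text
tcp_pos: [0.5172, -0.2551, 0.181] contact_force: [-1.4, 1.5, 6.3]
tcp_pos: [0.5171, -0.2551, 0.18] contact_force: [-2.1, 0.4, 5.5]
tcp_pos: [0.5173, -0.2551, 0.1789] contact_force: [-1.1, 1.4, 4.7]
tcp_pos: [0.5173, -0.2551, 0.1779] contact_force: [-0.5, 0.1, 5.9]
[28.386168  62.3650935]
```

View pics/t6.png

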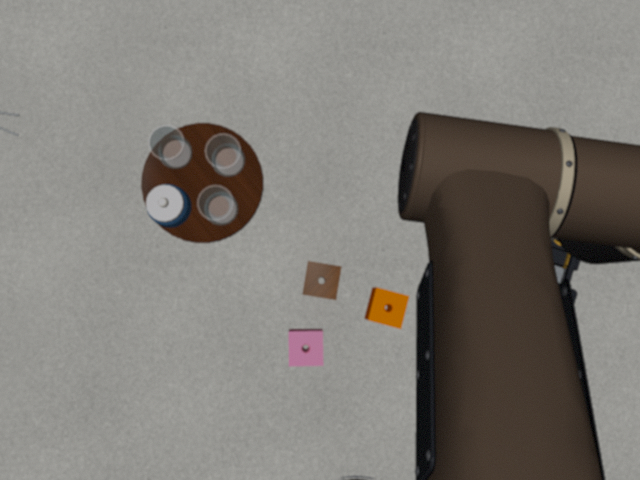

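```bash
f(){ egrep 'tcp|cont'|paste -sd' '; }
python3 -m inch '[[0,0,0.7,0,0,0],[0,0,0.7,0,0,0],[0,0,0.7,0,0,0]]'|f
python3 -m inch '[[0,0,-5,0,0,0],[0,0,-11,0,0,0],[0,0,-22,0,0,0],[0,0,-34,0,0,0],[0,0,-50,0,0,0],[0,0,-62,0,0,0],[0,0,-62,0,0,0]]'
python3 -c "
from h import *
i,_=grab('wrist','w7.png'); s,_=grab('scene','s7.png')
cv2.imwrite('pics/c7.png',np.hstack([i,cv2.resize(s[250:430,60:260],(160,480))[:, :160]]))
to(.452,.0644,.24,-107.6)"
```

```text
tcp_pos: [0.5173, -0.2551, 0.1773] contact_force: [-1.9, 1.3, 5.4]
time: 15.63
tcp_pos: [0.5182, -0.2553, 0.2419]
orientation: [-179.7, 0.0, -107.6]
contact_force: [0.7, 0.4, -0.1]
opening: 0.0121
t 15.73 tcp [ 0.517  -0.2548  0.239 ] [-1.7995e+02  3.0000e-02 -1.0761e+02] F [-0.6  0.6 -1.6] op 0.0118
shift mm [-284.6  158.5   -0.9] rot [-0.  0. -0.]
```

View pics/c7.png

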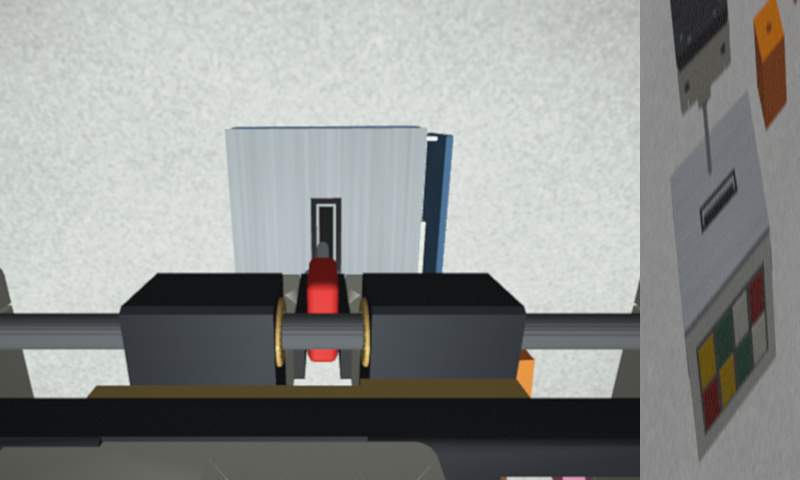

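The drawer is out: its blue front shows at (445, 200) on the right of the dispenser. The key tip at (322, 243) sits as it did before the press, so the key hasn't slipped or tilted. Going back to the stand.

```bash
python3 -m inch '[[-285,158.5,0,0,0,0],[-285,158.5,0,0,0,0],[-285,158.5,0,0,0,0],[-285,158.5,0,0,0,0],[-285,158.5,0,0,0,0],[-285,158.5,0,0,0,0],[-285,158.5,0,0,0,0],[-285,158.5,0,0,0,0]]' >/dev/null; python3 -c "
from h import *
to(.452,.0644,.24,-107.6)"
```

```text
t 16.4 tcp [0.4505 0.0666 0.238 ] [ 1.7995e+02 -1.0000e-02 -1.0758e+02] F [ 1.   0.  -0.5] op 0.0118
shift mm [ 1.7 -2.1 -2. ] rot [ 0.1 -0.   0. ]
```

```bash
python3 -m inch '[[0,0,0,0,0,0],[0,0,30,0,0,0],[0,0,60,0,0,0],[0,0,60,0,0,0],[0,0,60,0,0,0],[0,0,60,0,0,0]]' >/dev/null; python3 -c "
from h import *
to(.452,.0644,.096,-107.6)"; python3 -m inch '[[0,0,0,0,0,0],[0,0,0,0,0,0]]'>/dev/null; python3 -c "
from h import *
to(.452,.0644,.096,-107.6)
grab('wrist','w8.png')"
```

```text
t 16.9 tcp [0.4526 0.0645 0.1795] [-1.7997e+02 -2.0000e-02 -1.0760e+02] F [ 0.2 -0.   0.1] op 0.0122
shift mm [ 0.2  0.6 83.5] rot [-0. -0.  0.]
t 17.07 tcp [0.4529 0.0648 0.18  ] [-1.7990e+02  9.0000e-02 -1.0762e+02] F [-0.3  1.5 -0.5] op 0.012
shift mm [ 0.8  0.9 84. ] rot [-0.1  0.1 -0. ]
```

View pics/w8.png

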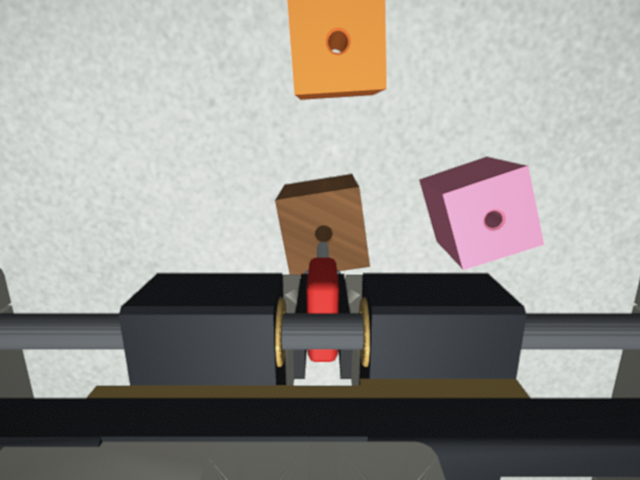

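The hole at (323, 234) lines up with the shaft. Lowering, with force checks.

```bash
f(){ egrep 'tcp|cont'|paste -sd' '; }
python3 -c "
from h import *
c=np.load('pics/w8.png.npz');print(ray(c,323.5,234,.066))"
python3 -m inch '[[0.5,0.5,8,0,0,0],[0.5,0.5,16,0,0,0],[0.5,0.5,20,0,0,0],[0.5,0.5,20,0,0,0]]'|f
python3 -m inch '[[0,0,3,0,0,0],[0,0,6,0,0,0],[0,0,8,0,0,0],[0,0,8,0,0,0]]'|f
python3 -m inch '[[0,0,3,0,0,0],[0,0,6,0,0,0],[0,0,6,0,0,0]]'|f
```

```text
[0.45199393 0.06512764 0.066     ]
tcp_pos: [0.4506, 0.0639, 0.1572] contact_force: [-1.1, 0.4, -1.0]
tcp_pos: [0.4512, 0.0642, 0.1501] contact_force: [0.2, -0.4, -0.0]
tcp_pos: [0.4511, 0.0642, 0.144] contact_force: [0.3, 0.2, -0.5]
```

```bash
f(){ egrep 'tcp|cont'|paste -sd' '; }
python3 -m inch '[[0,0,10,0,0,0],[0,0,20,0,0,0],[0,0,30,0,0,0],[0,0,40,0,0,0],[0,0,43,0,0,0],[0,0,43,0,0,0],[0,0,43,0,0,0]]'|f
python3 -m inch '[[0,0,1.5,0,0,0],[0,0,3,0,0,0],[0,0,3,0,0,0]]'|f
python3 -m inch '[[0,0,1,0,0,0],[0,0,1,0,0,0]]'|f
```

```text
tcp_pos: [0.4516, 0.0644, 0.1018] contact_force: [0.1, -0.0, 1.1]
tcp_pos: [0.4515, 0.0644, 0.0987] contact_force: [-0.6, -0.8, -1.3]
tcp_pos: [0.4514, 0.0643, 0.0976] contact_force: [-0.1, -0.2, -0.7]
```

```bash
f(){ egrep 'tcp|cont|open'|paste -sd' '; }
python3 -m inch '[[0,0,1,0,0,0],[0,0,1,0,0,0]]'|f
python3 -m inch '[[0,0,0.5,0,0,0],[0,0,0.5,0,0,0]]'|f
```

```text
tcp_pos: [0.4513, 0.0643, 0.0965] contact_force: [-0.3, 0.8, -0.7] opening: 0.0117
tcp_pos: [0.4514, 0.0644, 0.0964] contact_force: [-1.7, 1.7, 4.4] opening: 0.012
```

Seated: Fz rises at z = 0.0964, the height where I grasped it. Now release, wait and retreat straight up.

```bash
f(){ egrep 'time|tcp|cont|open'|paste -sd' '; }
python3 -m inch '[[0,0,0,0,0,0],[0,0,0,0,0,0],[0,0,0,0,0,0],[0,0,0,0,0,0],[0,0,0,0,0,0],[0,0,0,0,0,0],[0,0,0,0,0,0],[0,0,0,0,0,0]]' 0.45|f
python3 -m inch '[[0,0,-10,0,0,0],[0,0,-30,0,0,0],[0,0,-60,0,0,0],[0,0,-95,0,0,0],[0,0,-120,0,0,0],[0,0,-120,0,0,0],[0,0,-120,0,0,0]]'|f
python3 -c "
from h import *
i,_=grab('wrist','w9.png');s,_=grab('scene','s9.png'); a,_=grab('top','t9.png')
cv2.imwrite('pics/c9.png',np.hstack([i[150:390,200:460],cv2.resize(s[190:310,190:330],(280,240)),cv2.resize(s[250:430,80:260],(240,240))]))
d=cv2.absdiff(a,cv2.imread('pics/t0.png')).max(2)[110:250,130:275]; print('glass area changed px',(d>40).sum())"
```

```text
time: 20.03 tcp_pos: [0.4514, 0.0643, 0.096] contact_force: [0.1, 0.5, -0.0] opening: 0.0393
time: 20.62 tcp_pos: [0.4521, 0.0648, 0.2176] contact_force: [-0.7, 0.5, -1.5] opening: 0.0393
glass area changed px 13
```

View pics/c9.png

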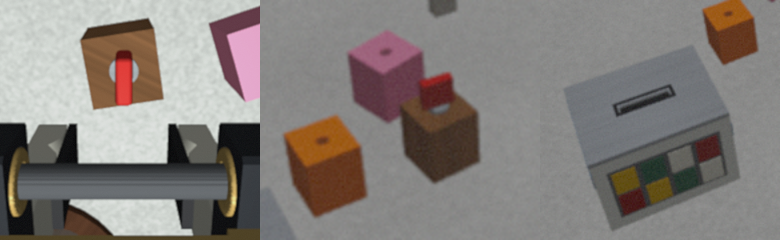

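The key stands upright and fully seated in the brown stand, looking the same as at the start, and the gripper is clear. Handing in.

```bash
python3 -c "
from workcell import robot
print(robot.close_job())"
```

```text
the job is handed in; nothing more can be done
None
```

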